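# Reset the swivel stone vise to its angle mark

### The job

The opal in the little swivel vise has to face the angle set by the pointed clip on the rim of the vise's round foot. Loosen the clamp knob at the back of the vise about a quarter turn (anticlockwise seen from above), swing the head by its upright post until its pointer lines up with the clip, then turn the knob back clockwise until it is tight again and let go.

Things in the scene. Friction and masses are not known exactly. Their poses are not given: they have to be found in the camera images.
- clamp (a joint): turn of the clamp knob in rad: 0 = fully tight (end stop), grows anticlockwise seen from above, 1.5 = the other end stop. Below about 0.35 the clamp screw grips the head, harder towards 0; above it the head is free. The knob turns against about 0.15 N m of friction, up to 0.3 near tight, and stays where it is left.
- knob (a point): the clamp knob: an upright black bar 46 mm long, 13 mm thick, z = 57 to 89 mm above the bench, on a bracket (top 49 mm) at the back of the vise. The point is on its vertical turning axis, 75 mm above the bench; x runs along the bar, y across it. It stands 66 mm from the swivel axis and does not move with the head; at 0 turn the bar points at the swivel axis.
- post (a point): the upright round steel post by which the head is swung: 16 mm in diameter, free from 31 to 86 mm above the bench. The point is on its axis, 70 mm up, 90 mm from the vertical swivel axis; the pointer tip is 13 mm further out. Unclamped, 1.5 N at the post moves the head; it stays where left. It swings 60 degrees either way from opposite the knob.
- mark: the angle mark: a pointed steel clip 14 mm wide, top 20 mm above the bench, fixed on the rim of the vise's round grey foot (250 mm wide, 10 mm thick). The origin is not at the clip but on the swivel axis, at bench height; negative x points from there to the clip, whose point is 108 mm out. Lined up, the post stands 90 mm out along negative x.

How it is judged:
By the outcome, as a careful person would: the job done as asked, in the order asked, and still so for the second after the job is handed in, with the robot touching nothing.
It also fails if it takes over 67 s, if anything falls off the work surface, if the arm or the gripper's body presses on something with over 40 N, if the wrist force passes 120 N, or if a joint passes its speed limit or range.

### The arm

A 6-joint arm with a two-finger parallel gripper is mounted at the origin on a cart in front of the work surface, level with it; the furniture and walls round the work are solid. World frame = base frame: x ahead of the robot, y to its left, z up, the work surface at z = 0. Lengths are in mm, angles in rad, forces in N, time in s.
With the tool pointing down it reaches from about 275 to 1000 mm from the base axis. Payload 8.4 kg.
Tool frame: the origin (TCP) lies between the finger pads; the fingertips stand 8 mm ahead of it and the grasp point (between the pads) lies 11 mm behind it (tcp_to_tips is the distance from the TCP to the fingertips, in mm); z points along the fingers, y is the line along which they close (so a half turn about z gives the same grasp; the last joint's range is limited). The gripper opens to 85 mm and grips with 20 to 120 N. Pads are 22 mm wide; open, the fingers measure 114 mm over their backs; the gripper's body (76 mm by 85 mm) begins 54 mm behind the grasp point. The pads swing forward as they close: fully open they stand 13 mm farther back than shut.
Start: joints at [1.306, 0.353, 1.633, -0, 1.155, -0.002], TCP at [162.364, 603.544, 239.281] pointing down, gripper open.
Joint ranges: [-2.63, 2.63], [-0.92, 2.1], [0.06, 2.66], [-1.3, 4.44], [0, 2.69], [-3.02, 3.02]. Speed limits (rad/s): [2.22, 2.22, 2.79, 3.14, 3.14, 3.14].

### API

Orientations are given as [roll, pitch, yaw] about the fixed x, y, z axes, in that order (R = Rz(yaw) Ry(pitch) Rx(roll)).
In Python, from rig import * gives the robot as it stands.
- The arm moves only by the tool step_arm, never from a script. Its argument "motion" is a list of rows, each an object with "claw": the finger opening in mm, from 0 to 85.4; "delta_pos": the shift along the tool's x, y, z in mm, a list of three; "turn": the turn about the tool's z in rad. In form: [{"claw": claw, "delta_pos": [dx, dy, dz], "turn": turn}, ...]. A call has 1 to 8 rows; each row shifts and turns the commanded pose from where the row before left it, along the tool's axes as they then stand; what a row does not reach is not made up. A row lasts 1/12 s, in which the tool goes at most 41.7 mm and 7.16 degrees, less where a joint would pass 70% of its speed; a pose out of reach is approached as far as the arm can. A call is refused whole if a number of a shift passes 41.7 or a number of a turn 0.125, either way. A call with a gripper value outside its range is refused whole. The fingers move at their own pace and stop on an object; "force" is the grip in N (left out, the last holds). Time passes only in rows, so rows that do not move let the fingers close. It gives the time, the measured TCP pose, the force, the opening and the grip force at its end, in the units of the state.
- sense(): the state, without advancing time (a new reading comes with each control period).
- grab_frame(name): name is "scene" or "side" or "wrist"; returns a dict with "img" (420x560x3 uint8, red, green, blue), "vertical_fov" (degrees; the focal length in pixels is half the picture's height over the tangent of half this angle, whatever the lens; pixels are square), "cx", "cy" (the principal point, pixels), "R" (3x3) and "t" (3): a world point X has camera coordinates R X + t. Camera axes: x right, y down, z forward; pixel columns grow to the right and rows downward; lengths in mm; the calibration is good to about 2 mm. A picture is of the moment at which its call begins. There is no depth.
- sign_off(): hands the job in; it is judged then, once.
The state is a dict: "clock": time; "qpos": joint angles; "qvel": joint speeds; "joint_efforts": joint torques, N m; "eef_pos": TCP position; "tcp_rot": TCP orientation; "contact_force": force on the tool from outside, world axes, zero at the start; "wrist_torque": the same for the moment, N m; "opening": opening from 0.0 (shut) to 1.0 (fully open); "grasp_force": force on a finger pad.
Only numpy, scipy, OpenCV 4.12 (cv2) and the standard library are available. Lean on these libraries where they do the work, as an engineer would, in place of code of your own. Each camera call takes 0.05 s, during which the arm holds its last target. There are 200 camera calls.

## Working session

There is one attempt and no reset: what is moved stays moved. The work goes in short steps, Python scripts to look and compute and a tool call to move; the robot and the scene stay as the last step left them, time stands still between calls to the robot, and variables do not carry over. Pictures are saved under pics/ and viewed, at most 10 in all, crops included, and the job is handed in when it is done.

Besides the shell and the picture viewer there is one more tool, called after "Emit:" as name([rows], argument=value, ...), one row to a line, values as JSON. step_arm: Moves the arm, as the interface text tells. Its arguments: {"type":"object","properties":{"motion":{"type":"array","items":{"type":"object","properties":{"claw":{"type":"number"},"delta_pos":{"type":"array","items":{"type":"number"}},"turn":{"type":"number"}}}},"force":{"type":"number"}},"required":["motion"]}

```bash
mkdir -p pics; ls; python3 - <<'E'
from rig import *
import cv2,numpy as np,pickle
s=sense(); print({k:np.round(v,3) for k,v in s.items()})
F={}
for n in("scene","side"):
    f=grab_frame(n);F[n]=f
    cv2.imwrite(f"pics/{n}0.png",f["img"][:,:,::-1])
    print(n,f["vertical_fov"],f["cx"],f["cy"],np.round(f["R"],4).tolist(),np.round(f["t"],1))
pickle.dump(F,open("F0.pkl","wb"))
E
```

```text
pics
{'clock': np.float64(0.0), 'qpos': array([ 1.306,  0.354,  1.634, -0.   ,  1.155, -0.002]), 'qvel': array([ 0.002,  0.001, -0.   ,  0.001, -0.   , -0.   ]), 'joint_efforts': array([ 1.0000e-03, -6.0526e+01, -3.4206e+01,  0.0000e+00,  1.0000e-02,
        0.0000e+00]), 'eef_pos': array([162.255, 603.093, 238.55 ]), 'tcp_rot': array([-3.14 ,  0.   ,  2.879]), 'contact_force': array([-0.429,  0.245,  1.003]), 'wrist_torque': array([-0.012, -0.03 ,  0.041]), 'grasp_force': np.float64(0.0), 'opening': np.float64(0.999)}
scene 42.37724692718623 282.5932888801265 205.9035978646073 [[-0.5277, -0.8494, 0.0085], [-0.5445, 0.3306, -0.7709], [0.6519, -0.4115, -0.6369]] [318.9 359.2 535.6]
side 51.68436134237431 274.0101657394301 202.79152640306967 [[-0.9981, 0.0611, -0.0078], [0.0378, 0.5087, -0.8601], [-0.0486, -0.8588, -0.51]] [557.9  15.9 946. ]
```

View pics/scene0.png

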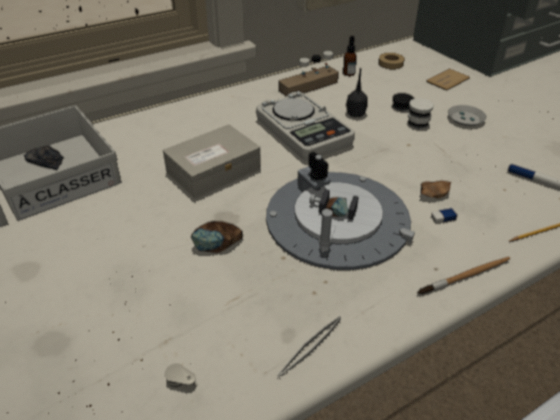

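View pics/side0.png

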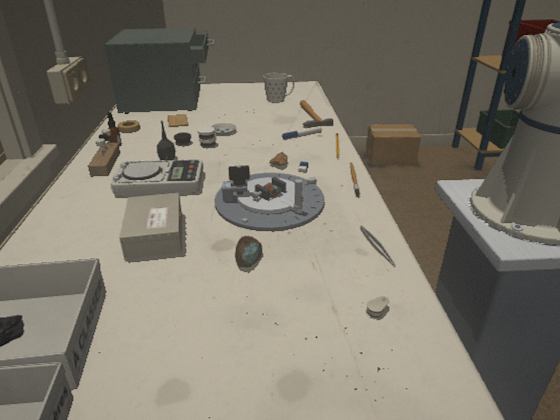

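The scene view shows the vise: foot around (339,217), knob at about (318,167), post about (326,230), and clip about (407,234). The side view shows the foot around (270,200), knob (238,175), post (299,193), and clip (309,181). I'll zoom in to measure.

```bash
python3 - <<'E'
import cv2,numpy as np,pickle
F=pickle.load(open("F0.pkl","rb"))
a=F["scene"]["img"][140:270,255:425,::-1]; b=F["side"]["img"][155:235,205:335,::-1]
cv2.imwrite("pics/c1.png",cv2.convertScaleAbs(cv2.resize(a,None,fx=4.6,fy=4.6,interpolation=2),alpha=1.5))
cv2.imwrite("pics/c2.png",cv2.convertScaleAbs(cv2.resize(b,None,fx=6,fy=6,interpolation=2),alpha=1.5))
E
```

```text
(no output)
```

View pics/c1.png

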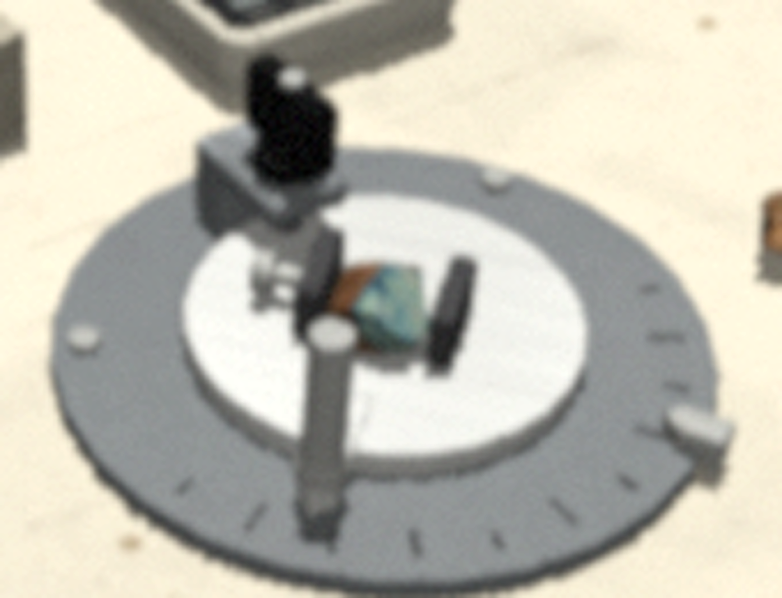

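View pics/c2.png

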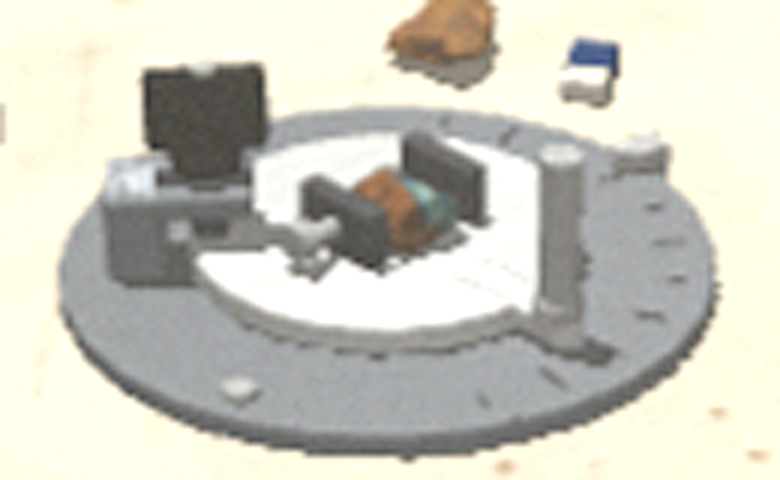

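Scene crop: post top (332,333), knob pin (292,77), clip tip (668,410), rim extremes left 52, right 718, top 150. Side crop: post top (560,155), knob top (205,68), clip about (615,150), rim left 58, right 718, top 105. Next I'll fit a joint model to these points.

```bash
cat > h.py <<'E'
import numpy as np,pickle,cv2
from scipy.optimize import least_squares
def proj(f,X):
    X=np.atleast_2d(X); c=X@np.array(f["R"]).T+f["t"]; fl=210/np.tan(np.radians(f["vertical_fov"])/2)
    return np.c_[f["cx"]+fl*c[:,0]/c[:,2], f["cy"]+fl*c[:,1]/c[:,2]]
def back(f,uv,z):
    fl=210/np.tan(np.radians(f["vertical_fov"])/2); R=np.array(f["R"]);t=np.array(f["t"])
    d=R.T@np.array([(uv[0]-f["cx"])/fl,(uv[1]-f["cy"])/fl,1]); o=-R.T@t
    return o+d*(z-o[2])/d[2]
E
python3 - <<'E'
from h import *
F=pickle.load(open("F0.pkl","rb"));S,D=F["scene"],F["side"]
cs=lambda u,v:np.array([255+(u+.5)/4.6-.5,140+(v+.5)/4.6-.5]); cd=lambda u,v:np.array([205+(u+.5)/6-.5,155+(v+.5)/6-.5])
th=np.linspace(0,2*np.pi,721)
P=lambda c,r,a,z:[c[0]+r*np.cos(a),c[1]+r*np.sin(a),z]
def res(p):
    c=p[:2];r=[]
    circ=np.c_[c[0]+125*np.cos(th),c[1]+125*np.sin(th),0*th+10]
    for f,k,(l,rr,t) in((S,cs,(52,718,150)),(D,cd,(58,718,105))):
        q=proj(f,circ);a=k(l,t);b=k(rr,t)
        r+=[q[:,0].min()-a[0],q[:,0].max()-b[0],q[:,1].min()-a[1]]
    for f,o,X in((S,cs(332,333),P(c,90,p[2],86)),(D,cd(560,155),P(c,90,p[2],86)),
                 (S,cs(292,77),P(c,66,p[3],90)),(D,cd(203,69),P(c,66,p[3],90)),
                 (S,cs(668,410),P(c,108,p[4],18)),(D,cd(615,152),P(c,108,p[4],18))):
        r+=list(proj(f,X)[0]-o)
    return np.array(r)
c0=back(S,(339,217),10)[:2]
s=None
g=lambda f,uv,z:np.arctan2(*(back(f,uv,z)[:2]-c0)[::-1])
x0=[*c0,g(S,cs(332,333),86),g(S,cs(292,77),90),g(S,cs(668,410),18)]
s=least_squares(res,x0,x_scale=[10,10,.1,.1,.1],loss="soft_l1"); p=s.x
print(c0,x0[2:],p,np.degrees(p[2:]),"\n",np.round(res(p),1))
print("post",P(p[:2],90,p[2],70),"knob",P(p[:2],66,p[3],75),"clip",P(p[:2],108,p[4],20))
print("back post",back(S,cs(332,333),86),back(D,cd(560,155),86),"knob",back(S,cs(292,77),90),back(D,cd(203,69),90),"clip",back(S,cs(668,410),18),back(D,cd(615,152),18))
E
```

```text
[558.75483935 -85.4500281 ] [np.float64(2.20941953954879), np.float64(-0.050128941311843304), np.float64(-2.5008646462954784)] [ 5.64784414e+02 -8.76596598e+01  2.25109731e+00  1.06275818e-02
 -2.57226172e+00] [ 128.97837507    0.60891558 -147.37974014] 
 [-0.5  0.9 -0.3 -0.3 -0.1 -0.8 -0.2  0.8 -0.1 -0.9  0.   1.3 -0.1 -0.9
 -0.2  0.9 -1.4 -0.4]
post [np.float64(508.17198161907777), np.float64(-17.695151297143326), 70] knob [np.float64(630.7806872450774), np.float64(-86.9582526299721), 75] clip [np.float64(473.8201363087342), np.float64(-145.8790733320991), 20]
back post [509.44757066 -19.03452489  86.        ] [508.31964432 -13.83318358  86.        ] knob [634.09739951 -89.23003769  90.        ] [630.55670749 -82.43957222  90.        ] clip [ 475.32800322 -147.65941847   18.        ] [ 470.79277013 -143.3704294    18.        ]
```

Emit:
step_arm([
  {"claw":85,"delta_pos":[-26,-22.5,0],"turn":0},
  {"claw":85,"delta_pos":[-26,-22.5,0],"turn":0},
  {"claw":85,"delta_pos":[-26,-22.5,0],"turn":0},
  {"claw":85,"delta_pos":[-26,-22.5,0],"turn":0},
  {"claw":85,"delta_pos":[-26,-22.5,0],"turn":0},
  {"claw":85,"delta_pos":[-26,-22.5,0],"turn":0},
  {"claw":85,"delta_pos":[-26,-22.5,0],"turn":0},
  {"claw":85,"delta_pos":[-26,-22.5,0],"turn":0},
])

```text
clock: 0.77
eef_pos: [316.9, 374.1, 239.1]
tcp_rot: [-3.141, -0.0, 2.879]
contact_force: [0.7, 0.4, -0.3]
opening: 0.997
grasp_force: 0.0
```

Emit:
step_arm([
  {"claw":85,"delta_pos":[-26,-22.5,0],"turn":0},
  {"claw":85,"delta_pos":[-26,-22.5,0],"turn":0},
  {"claw":85,"delta_pos":[-26,-22.5,0],"turn":0},
  {"claw":85,"delta_pos":[-26,-22.5,0],"turn":0},
  {"claw":85,"delta_pos":[-26,-22.5,0],"turn":0},
  {"claw":85,"delta_pos":[-26,-22.5,0],"turn":0},
  {"claw":85,"delta_pos":[-26,-22.5,0],"turn":0},
  {"claw":85,"delta_pos":[-26,-22.5,0],"turn":0},
])

```text
clock: 1.43
eef_pos: [471.0, 146.2, 239.2]
tcp_rot: [-3.141, -0.0, 2.879]
contact_force: [0.3, 0.6, 0.0]
opening: 0.996
grasp_force: 0.0
```

Emit:
step_arm([
  {"claw":85,"delta_pos":[0,0,0],"turn":0.12},
  {"claw":85,"delta_pos":[0,0,0],"turn":0.12},
  {"claw":85,"delta_pos":[0,0,0],"turn":0.12},
  {"claw":85,"delta_pos":[0,0,0],"turn":0.12},
  {"claw":85,"delta_pos":[0,0,0],"turn":0.12},
  {"claw":85,"delta_pos":[0,0,0],"turn":0.12},
  {"claw":85,"delta_pos":[0,0,0],"turn":0.12},
  {"claw":85,"delta_pos":[0,0,0],"turn":0.12},
])

```text
clock: 2.1
eef_pos: [470.3, 147.7, 239.0]
tcp_rot: [-3.141, -0.0, 1.913]
contact_force: [-0.5, -0.1, -0.5]
opening: 0.994
grasp_force: 0.0
```

Emit:
step_arm([
  {"claw":85,"delta_pos":[0,0,0],"turn":0.12},
  {"claw":85,"delta_pos":[0,0,0],"turn":0.12},
  {"claw":85,"delta_pos":[0,0,0],"turn":0.12},
  {"claw":85,"delta_pos":[0,0,0],"turn":0.12},
  {"claw":85,"delta_pos":[0,0,0],"turn":0.12},
  {"claw":85,"delta_pos":[0,0,0],"turn":0.12},
  {"claw":85,"delta_pos":[0,0,0],"turn":0.12},
  {"claw":85,"delta_pos":[0,0,0],"turn":0.12},
])

```text
clock: 2.77
eef_pos: [470.3, 147.8, 239.0]
tcp_rot: [-3.141, 0.0, 0.953]
contact_force: [0.0, -0.5, -1.3]
opening: 0.994
grasp_force: 0.0
```

Emit:
step_arm([
  {"claw":85,"delta_pos":[0,0,0],"turn":0.12},
  {"claw":85,"delta_pos":[0,0,0],"turn":0.12},
  {"claw":85,"delta_pos":[0,0,0],"turn":0.12},
  {"claw":85,"delta_pos":[0,0,0],"turn":0.12},
  {"claw":85,"delta_pos":[0,0,0],"turn":0.12},
  {"claw":85,"delta_pos":[0,0,0],"turn":0.12},
  {"claw":85,"delta_pos":[0,0,0],"turn":0.12},
  {"claw":85,"delta_pos":[0,0,0],"turn":0.03},
])

```text
clock: 3.43
eef_pos: [470.3, 147.8, 239.0]
tcp_rot: [3.141, 0.001, 0.082]
contact_force: [-0.1, -0.2, -0.1]
opening: 0.999
grasp_force: 0.0
```

```bash
python3 - <<'E'
from rig import *
from h import *
s=sense();print(s["clock"],s["eef_pos"],s["tcp_rot"],s["qpos"])
f=grab_frame("wrist");pickle.dump(f,open("W1.pkl","wb"))
cv2.imwrite("pics/w1.png",cv2.convertScaleAbs(cv2.resize(f["img"][:,:,::-1],(800,600),interpolation=2),alpha=1.3))
print(-np.array(f["R"]).T@f["t"],f["vertical_fov"])
E
```

```text
3.4333 [470.31491603 147.75530333 239.00551825] [3.14146155e+00 6.00545062e-04 8.16319342e-02] [3.01353998e-01 1.46994041e-01 1.90896759e+00 3.32296750e-06
 1.08624571e+00 1.79051680e+00]
[550.75634216 154.90114649 373.30384015] 70.59910500020376
```

View pics/w1.png

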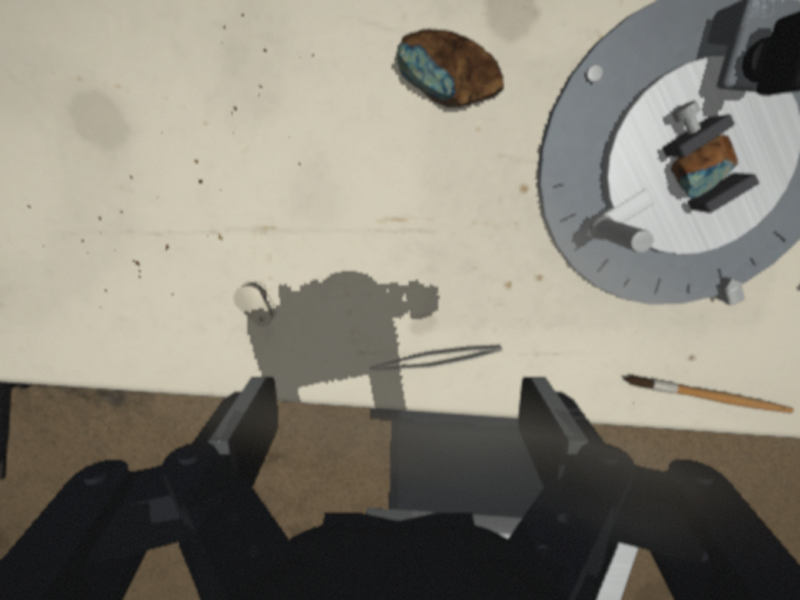

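The wrist view shows the foot at upper right, with the post top at (640,240), the clip at (733,290) and the knob cut off at the edge. I'll move the camera over the vise and measure again.

Emit:
step_arm([
  {"claw":85,"delta_pos":[0,33.5,0],"turn":0},
  {"claw":85,"delta_pos":[0,33.5,0],"turn":0},
  {"claw":85,"delta_pos":[0,33.5,0],"turn":0},
  {"claw":85,"delta_pos":[0,33.5,0],"turn":0},
  {"claw":85,"delta_pos":[0,33.5,0],"turn":0},
  {"claw":85,"delta_pos":[0,33.5,0],"turn":0},
  {"claw":85,"delta_pos":[0,33.5,0],"turn":0.08},
  {"claw":85,"delta_pos":[0,0,0],"turn":0},
])

```text
clock: 4.15
eef_pos: [491.7, -90.4, 239.3]
tcp_rot: [3.14, -0.0, 0.003]
contact_force: [-0.8, -0.2, 0.5]
opening: 0.997
grasp_force: 0.0
```

```bash
python3 - <<'E'
from rig import *
from h import *
s=sense();print(s["clock"],s["eef_pos"],s["tcp_rot"],s["qpos"])
f=grab_frame("wrist");pickle.dump(f,open("W2.pkl","wb"))
cv2.imwrite("pics/w2.png",cv2.convertScaleAbs(cv2.resize(f["img"][:,:,::-1],(800,600),interpolation=2),alpha=1.3))
E
```

```text
4.15 [491.69658843 -90.36803418 239.28948301] [ 3.13965414e+00 -4.84095303e-04  2.95890925e-03] [-0.18354501  0.15710539  1.89604559 -0.0020498   1.08760739  1.38524446]
```

View pics/w2.png

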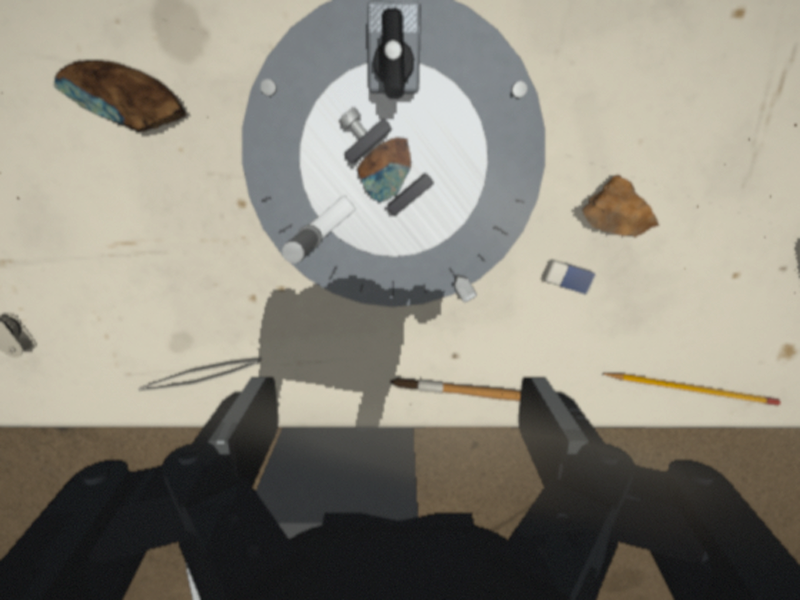

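The overhead view shows knob pin (393,49) with the bar vertical, post top (293,251), clip tip (457,278), and rim at left 242, right 545, bottom 306.

```bash
python3 - <<'E'
from h import *
W=pickle.load(open("W2.pkl","rb")); F=pickle.load(open("F0.pkl","rb"));S,D=F["scene"],F["side"]
k=lambda u,v:np.array([(u+.5)*.7-.5,(v+.5)*.7-.5])
l,r,b=back(W,k(242,155),10),back(W,k(545,155),10),back(W,k(393,306),10)
print("rim",l,r,"b",b,"-> c",b[0]+125,(l[1]+r[1])/2)
kn=back(W,k(393,49),91);po=back(W,k(293,251),86)
print("knob",kn,"post",po,"clip",[back(W,k(*q),20) for q in((457,278),(466,290))])
print("bar ends",back(W,k(394,10),89),back(W,k(394,97),89))
# refine: zoom print clip segmentation
c=np.array([b[0]+125,(l[1]+r[1])/2])
for n,q in(("post",po),("knob",kn),("tip",back(W,k(457,278),20)),("body",back(W,k(466,290),20))):
    d=q[:2]-c;print(n,np.hypot(*d),np.degrees(np.arctan2(d[1],d[0]))%360)
im=W["img"][180:225,300:345,::-1]
cv2.imwrite("pics/w2c.png",cv2.convertScaleAbs(cv2.resize(im,None,fx=12,fy=12,interpolation=2),alpha=1.3))
E
```

```text
rim [572.80479111  37.13871522  10.        ] [ 573.2569121  -209.60522202   10.        ] b [442.5071381  -85.54284195  10.        ] -> c 567.5071381030554 -86.2332534023178
knob [632.1067386  -86.67808205  91.        ] post [509.84186914 -17.35373332  86.        ] clip [array([ 471.92271616, -141.18340604,   20.        ]), array([ 461.02831566, -149.55849136,   20.        ])]
bar ends [652.45411051 -87.2735142   89.        ] [606.57070964 -87.22504895  89.        ]
post 89.83135049462636 129.93574445317498
knob 64.60113200775895 359.6054712234889
tip 110.25380262387084 209.89399583214615
body 123.8863406150304 210.74085654003423
```

View pics/w2c.png

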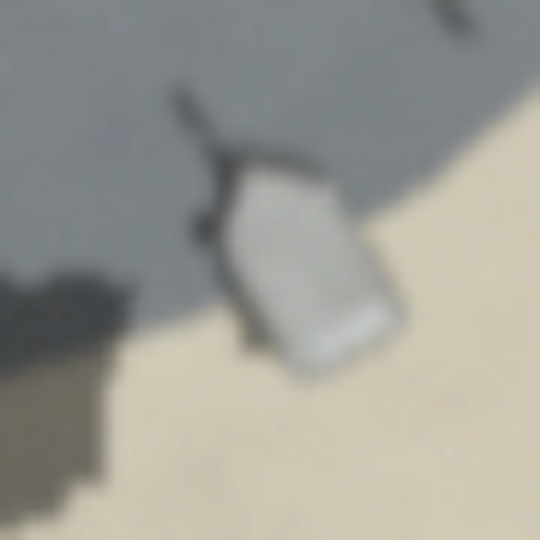

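The clip crop shows its tip at about (258,162), its base mid-point at (345,340), and a graduation tick ending near (180,90).

```bash
python3 - <<'E'
from h import *
W=pickle.load(open("W2.pkl","rb"))
c=np.array([566.5,-86.8])
q=lambda u,v:(300+(u+.5)/12-.5,180+(v+.5)/12-.5)
def pr(n,uv,z):
    X=back(W,uv,z);d=X[:2]-c;print(n,X.round(1),np.hypot(*d).round(1),(np.degrees(np.arctan2(d[1],d[0]))%360).round(2))
pr("tip",q(258,162),20);pr("base",q(345,340),20)
for p in((225,230),(340,200),(290,370),(400,310)): pr("corner",q(*p),20)
pr("tick",q(180,90),10);pr("tick2",q(215,145),10);pr("othertick",q(452,15),10)
# rim fit: edge of dark disc vs bright bench
g=cv2.GaussianBlur(cv2.cvtColor(W["img"],cv2.COLOR_RGB2GRAY),(3,3),0).astype(float)
P=[]
for a in np.radians(np.arange(0,360,2)):
    rr=np.arange(115,135,.25);X=np.c_[c[0]+rr*np.cos(a),c[1]+rr*np.sin(a),0*rr+10]
    u=np.float32(__import__("h").proj(W,X)); 
    if u.min()<2 or u[:,0].max()>557 or u[:,1].max()>200: continue
    v=cv2.remap(np.float32(g),u[:,0:1],u[:,1:2],1).ravel(); d=np.diff(v);i=d.argmax()
    if d[i]>3: P.append((*X[i,:2],))
P=np.array(P)
s=least_squares(lambda p:np.hypot(P[:,0]-p[0],P[:,1]-p[1])-p[2],[*c,125],loss="soft_l1");print(len(P),s.x)
E
```

```text
tip [ 473.7 -142.7   20. ] 108.3 211.07
base [ 454.4 -152.7   20. ] 130.0 210.46
corner [ 466.4 -139.6   20. ] 113.2 207.82
corner [ 469.7 -151.4   20. ] 116.4 213.7
corner [ 451.1 -147.1   20. ] 130.2 207.59
corner [ 457.7 -158.3   20. ] 130.2 213.31
tick [ 478.8 -135.6   10. ] 100.4 209.1
tick2 [ 472.8 -139.6   10. ] 107.5 209.39
othertick [ 486.9 -163.7   10. ] 110.7 224.04
105 [566.12583719 -86.008182   123.49495474]
```

Emit:
step_arm([
  {"claw":50,"delta_pos":[35,-0.8,0],"turn":0},
  {"claw":50,"delta_pos":[35,-0.8,0],"turn":0},
  {"claw":50,"delta_pos":[35,-0.8,10],"turn":0},
  {"claw":50,"delta_pos":[35,-0.8,30],"turn":0},
  {"claw":50,"delta_pos":[0,0,35],"turn":0},
  {"claw":50,"delta_pos":[0,0,35],"turn":0},
  {"claw":50,"delta_pos":[0,0,20],"turn":0},
  {"claw":50,"delta_pos":[0,0,0],"turn":0},
])

```text
clock: 4.87
eef_pos: [624.4, -79.6, 106.9]
tcp_rot: [-3.14, 0.009, 0.011]
contact_force: [-1.7, 0.0, -0.5]
opening: 0.583
grasp_force: 0.0
```

Emit:
step_arm([
  {"claw":50,"delta_pos":[0,0,15],"turn":0},
  {"claw":50,"delta_pos":[0,0,15],"turn":0},
  {"claw":50,"delta_pos":[0,0,14],"turn":0},
  {"claw":50,"delta_pos":[0,0,0],"turn":0},
])

```text
clock: 5.2
eef_pos: [626.8, -80.6, 66.7]
tcp_rot: [-3.141, 0.003, 0.01]
contact_force: [-0.5, 0.0, -0.8]
opening: 0.587
grasp_force: 0.0
```

```bash
python3 - <<'E'
from rig import *
from h import *
s=sense();print(s["clock"],s["eef_pos"],s["tcp_rot"],s["opening"],s["contact_force"])
a=grab_frame("side")["img"][100:230,180:340,::-1];b=grab_frame("wrist")["img"][80:420,120:440,::-1]
im=np.hstack([cv2.resize(a,(480,390),interpolation=2),cv2.resize(b,(320,340)) if 0 else cv2.copyMakeBorder(b,0,50,0,0,0)])
cv2.imwrite("pics/k1.png",cv2.convertScaleAbs(im,alpha=1.4))
E
```

```text
5.2 [626.77416618 -80.60439808  66.66748919] [-3.14107351e+00  2.73500563e-03  1.00556373e-02] 0.5868001649463522 [-0.47806517  0.0020772  -0.76825703]
```

View pics/k1.png

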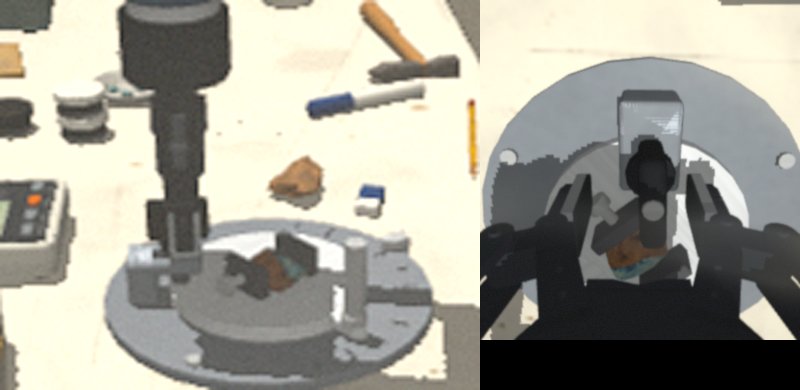

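The side view shows the fingers straddling the knob at the right height. The wrist view shows the knob slightly right of centre, which agrees with the 6 mm offset in y. I'll correct that and grip.

Emit:
step_arm([
  {"claw":50,"delta_pos":[4.7,6.4,2],"turn":0},
  {"claw":50,"delta_pos":[0,0,0],"turn":0.01},
  {"claw":0,"delta_pos":[0,0,0],"turn":0},
  {"claw":0,"delta_pos":[0,0,0],"turn":0},
  {"claw":0,"delta_pos":[0,0,0],"turn":0},
  {"claw":0,"delta_pos":[0,0,0],"turn":0},
  {"claw":0,"delta_pos":[0,0,0],"turn":0},
], force=60)

```text
clock: 5.88
eef_pos: [633.5, -87.3, 67.5]
tcp_rot: [-3.141, -0.002, -0.001]
contact_force: [-1.4, 3.6, 7.9]
opening: 0.142
grasp_force: 58.7
```

Emit:
step_arm([
  {"claw":0,"delta_pos":[0,0,0],"turn":-0.1},
  {"claw":0,"delta_pos":[0,0,0],"turn":-0.1},
  {"claw":0,"delta_pos":[0,0,0],"turn":-0.1},
  {"claw":0,"delta_pos":[0,0,0],"turn":-0.1},
  {"claw":0,"delta_pos":[0,0,0],"turn":-0.1},
  {"claw":0,"delta_pos":[0,0,0],"turn":-0.1},
  {"claw":0,"delta_pos":[0,0,0],"turn":-0.1},
])

```text
clock: 6.47
eef_pos: [633.3, -86.5, 67.5]
tcp_rot: [-3.141, -0.002, 0.703]
contact_force: [-1.6, 7.5, 9.9]
opening: 0.137
grasp_force: 58.6
```

Emit:
step_arm([
  {"claw":0,"delta_pos":[0,0,0],"turn":-0.1},
  {"claw":0,"delta_pos":[0,0,0],"turn":-0.1},
  {"claw":0,"delta_pos":[0,0,0],"turn":-0.1},
  {"claw":0,"delta_pos":[0,0,0],"turn":-0.1},
  {"claw":0,"delta_pos":[0,0,0],"turn":-0.1},
  {"claw":0,"delta_pos":[0,0,0],"turn":-0.1},
  {"claw":0,"delta_pos":[0,0,0],"turn":-0.1},
  {"claw":0,"delta_pos":[0,0,0],"turn":0},
])

```text
clock: 7.13
eef_pos: [632.5, -86.0, 67.5]
tcp_rot: [-3.141, -0.002, 1.405]
contact_force: [-4.6, 9.3, 12.2]
opening: 0.142
grasp_force: 59.9
```

```bash
python3 - <<'E'
from rig import *
s=sense();print(s)
E
```

```text
{'clock': 7.1333, 'qpos': array([-0.13864185,  0.56890024,  1.7234204 ,  0.00294534,  0.84987117,
        0.02553311]), 'qvel': array([-5.94004010e-04,  3.15737483e-05,  4.97217444e-04, -1.23734210e-03,
        1.01629493e-04,  1.44111393e-01]), 'joint_efforts': array([ -6.08343646, -60.95684767, -26.63330376,  -2.12654784,
        -1.85753088,  -1.56399406]), 'eef_pos': array([632.50300003, -85.99535681,  67.49996697]), 'tcp_rot': array([-3.14093508e+00, -2.19528466e-03,  1.40467582e+00]), 'contact_force': array([-4.57122364,  9.31328041, 12.23176485]), 'wrist_torque': array([1.52002862, 0.57255166, 0.14375743]), 'grasp_force': 59.87585760689399, 'opening': 0.14210663603331553}
```

Emit:
step_arm([
  {"claw":30,"delta_pos":[0,0,0],"turn":0},
  {"claw":30,"delta_pos":[0,0,0],"turn":0},
  {"claw":30,"delta_pos":[0,0,0],"turn":0},
  {"claw":30,"delta_pos":[0,0,-25],"turn":0},
  {"claw":30,"delta_pos":[0,0,-25],"turn":0},
  {"claw":40,"delta_pos":[0,0,-25],"turn":0},
  {"claw":40,"delta_pos":[12,-33,0],"turn":0},
  {"claw":40,"delta_pos":[12,-33,0],"turn":0},
])

```text
clock: 7.8
eef_pos: [573.4, -53.4, 142.8]
tcp_rot: [3.137, -0.0, 1.397]
contact_force: [-0.7, 0.5, -0.3]
opening: 0.471
grasp_force: 0.0
```

Emit:
step_arm([
  {"claw":40,"delta_pos":[12,-33,0],"turn":0},
  {"claw":40,"delta_pos":[12,-33,0],"turn":-0.11},
  {"claw":40,"delta_pos":[0,0,0],"turn":-0.11},
  {"claw":40,"delta_pos":[0,0,0],"turn":-0.11},
  {"claw":40,"delta_pos":[0,0,0],"turn":-0.11},
  {"claw":40,"delta_pos":[0,0,0],"turn":-0.11},
  {"claw":40,"delta_pos":[0,0,0],"turn":-0.11},
  {"claw":40,"delta_pos":[0,0,0],"turn":-0.11},
])

```text
clock: 8.47
eef_pos: [510.8, -18.0, 141.2]
tcp_rot: [-3.142, 0.0, 2.174]
contact_force: [0.3, -0.4, 0.1]
opening: 0.469
grasp_force: 0.0
```

Emit:
step_arm([
  {"claw":40,"delta_pos":[0,0,0],"turn":-0.1},
  {"claw":40,"delta_pos":[0,0,0],"turn":0},
])

```text
clock: 8.63
eef_pos: [510.8, -18.1, 141.1]
tcp_rot: [-3.141, 0.0, 2.273]
contact_force: [0.8, -0.8, 0.0]
opening: 0.468
grasp_force: 0.0
```

Emit:
step_arm([
  {"claw":40,"delta_pos":[1,0,27],"turn":0},
  {"claw":40,"delta_pos":[0,0,27],"turn":0},
  {"claw":40,"delta_pos":[0,0,27],"turn":0},
  {"claw":40,"delta_pos":[0,0,0],"turn":0},
  {"claw":0,"delta_pos":[0,0,0],"turn":0},
  {"claw":0,"delta_pos":[0,0,0],"turn":0},
  {"claw":0,"delta_pos":[0,0,0],"turn":0},
  {"claw":0,"delta_pos":[0,0,0],"turn":0},
], force=25)

```text
clock: 9.3
eef_pos: [510.8, -17.2, 61.2]
tcp_rot: [3.14, 0.001, 2.268]
contact_force: [0.1, -0.2, -4.3]
opening: 0.182
grasp_force: 25.2
```

Emit:
step_arm([
  {"claw":0,"delta_pos":[0,0,0],"turn":0},
  {"claw":0,"delta_pos":[0,0,0],"turn":0},
])

```text
clock: 9.47
eef_pos: [510.8, -17.2, 61.2]
tcp_rot: [3.141, 0.001, 2.269]
contact_force: [-2.3, -0.0, 3.1]
opening: 0.178
grasp_force: 25.8
```

Emit:
step_arm([
  {"claw":0,"delta_pos":[-0.3,-8.9,0],"turn":-0.1},
  {"claw":0,"delta_pos":[-0.3,-8.9,0],"turn":-0.1},
  {"claw":0,"delta_pos":[-0.3,-8.9,0],"turn":-0.1},
  {"claw":0,"delta_pos":[-0.3,-8.9,0],"turn":-0.1},
  {"claw":0,"delta_pos":[0,0,0],"turn":0},
])

```text
clock: 9.88
eef_pos: [487.5, -45.3, 61.1]
tcp_rot: [3.141, 0.001, 2.675]
contact_force: [-2.5, 0.5, 4.9]
opening: 0.178
grasp_force: 26.0
```

Emit:
step_arm([
  {"claw":0,"delta_pos":[-0.3,-8.9,0],"turn":-0.1},
  {"claw":0,"delta_pos":[-0.3,-8.9,0],"turn":-0.1},
  {"claw":0,"delta_pos":[-0.3,-8.9,0],"turn":-0.1},
  {"claw":0,"delta_pos":[-0.3,-8.9,0],"turn":-0.1},
  {"claw":0,"delta_pos":[-0.3,-8.9,0],"turn":-0.1},
  {"claw":0,"delta_pos":[-0.3,-8.9,0],"turn":-0.1},
  {"claw":0,"delta_pos":[-0.3,-8.9,0],"turn":-0.1},
  {"claw":0,"delta_pos":[0,0,0],"turn":0},
])

```text
clock: 10.55
eef_pos: [479.4, -106.2, 61.1]
tcp_rot: [-3.141, 0.0, -2.908]
contact_force: [-4.1, -1.3, 9.0]
opening: 0.182
grasp_force: 26.3
```

Emit:
step_arm([
  {"claw":0,"delta_pos":[-0.3,-8.9,0],"turn":-0.1},
  {"claw":0,"delta_pos":[-0.3,-8.9,0],"turn":-0.1},
  {"claw":0,"delta_pos":[-0.3,-8.9,0],"turn":-0.1},
  {"claw":0,"delta_pos":[0,0,0],"turn":0},
  {"claw":0,"delta_pos":[0,0,0],"turn":0},
])

```text
clock: 10.97
eef_pos: [488.8, -130.7, 61.1]
tcp_rot: [-3.141, -0.0, -2.614]
contact_force: [-3.1, -2.6, 6.9]
opening: 0.178
grasp_force: 26.2
```

Emit:
step_arm([
  {"claw":30,"delta_pos":[0,0,0],"turn":0},
  {"claw":30,"delta_pos":[0,0,0],"turn":0},
  {"claw":30,"delta_pos":[0,0,0],"turn":0},
  {"claw":30,"delta_pos":[0,0,-25],"turn":0},
  {"claw":40,"delta_pos":[0,0,-30],"turn":0},
  {"claw":40,"delta_pos":[-25,0,-35],"turn":0},
  {"claw":40,"delta_pos":[-25,0,-30],"turn":0},
  {"claw":40,"delta_pos":[-25,0,0],"turn":0},
])

```text
clock: 11.63
eef_pos: [556.9, -92.6, 185.6]
tcp_rot: [-3.136, 0.007, -2.615]
contact_force: [1.8, -0.1, -0.2]
opening: 0.467
grasp_force: 0.0
```

Emit:
step_arm([
  {"claw":40,"delta_pos":[0,0,0],"turn":0},
  {"claw":40,"delta_pos":[0,0,0],"turn":0},
])

```text
clock: 11.8
eef_pos: [553.6, -91.8, 179.3]
tcp_rot: [-3.141, 0.001, -2.613]
contact_force: [0.0, 0.7, -0.1]
opening: 0.471
grasp_force: 0.0
```

```bash
python3 - <<'E'
from rig import *
from h import *
s=sense();print(s["clock"],s["eef_pos"],s["tcp_rot"])
f=grab_frame("wrist");pickle.dump(f,open("W3.pkl","wb"))
for n in((550,-80,20),(473.3,-141.7,20),(489,-132,86)): print(proj(f,np.array(n,float)))
cv2.imwrite("pics/w3.png",cv2.convertScaleAbs(cv2.resize(f["img"][0:300,80:480,::-1],(800,600),interpolation=2),alpha=1.4))
E
```

```text
11.8 [553.56666824 -91.84963828 179.33344936] [-3.14100592e+00  7.62832818e-04 -2.61283314e+00]
[[289.57519952 194.06730355]]
[[274.95165723  92.75854924]]
[[274.6863552  115.24974548]]
```

View pics/w3.png

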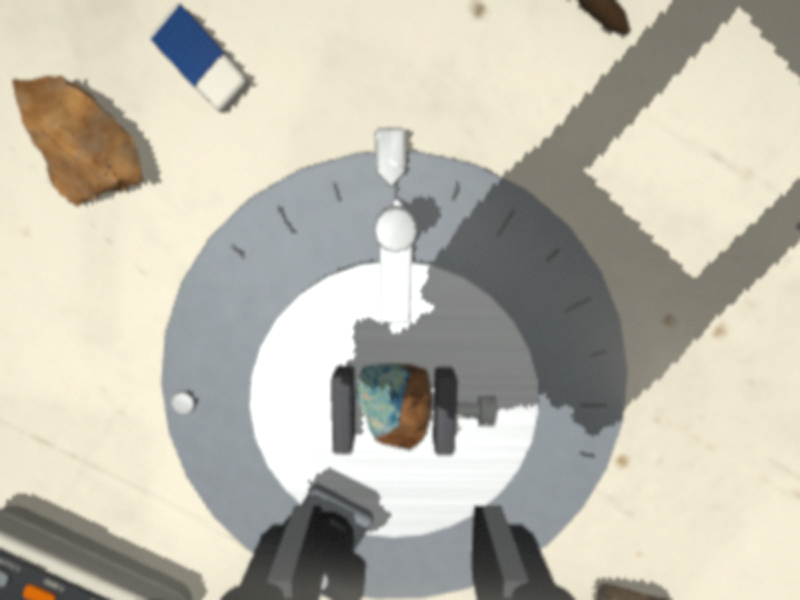

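The view shows pointer tip (397,203), clip tip (391,187), post top (396,229) and disc mid-column about 395. The clip is about 1–2° further anticlockwise, so I'll quantify that numerically.

```bash
python3 - <<'E'
from h import *
f=pickle.load(open("W3.pkl","rb"));g=cv2.cvtColor(f["img"],cv2.COLOR_RGB2GRAY).astype(float)
c0=np.array([566.3,-86.4])
def circ(r0,z,sgn,lo,hi):
    P=[]
    for a in np.radians(np.arange(90,330,1.5)):
        rr=np.arange(r0-8,r0+8,.2);X=np.c_[c0[0]+rr*np.cos(a),c0[1]+rr*np.sin(a),0*rr+z];u=np.float32(proj(f,X))
        if u.min()<1 or u[:,1].max()>250: continue
        v=cv2.remap(np.float32(g),u[:,:1],u[:,1:],1).ravel();d=sgn*np.diff(cv2.GaussianBlur(v[:,None],(1,7),0).ravel());i=d.argmax()
        if d[i]>2:P.append(X[i,:2])
    P=np.array(P);s=least_squares(lambda p:np.hypot(P[:,0]-p[0],P[:,1]-p[1])-p[2],[*c0,r0],loss="soft_l1",f_scale=.5);print("circle",len(P),s.x);return s.x
C=circ(124,10,1,0,0)[:2]
ang=lambda X:np.degrees(np.arctan2(X[1]-C[1],X[0]-C[0]))%360
k=lambda u,v:(80+(u+.5)/2-.5,(v+.5)/2-.5)
for n,p,z in(("post top",(396,229),86),("ptr tip",(397,203),20),("clip tip",(391,187),20),("clip base",(392,135),20)):
    X=back(f,k(*p),z);print(n,X.round(1),np.hypot(*(X[:2]-C)).round(1),ang(X).round(2))
# row profiles at mid-edges (full-res px)
for r in(68,72,76,80,84,88,91,93,96,99,101,104): print(r,g[r,264:290].astype(int))
E
```

```text
circle 141 [565.53739397 -86.36923299 123.61490964]
post top [ 487.3 -130.4   86. ] 89.8 209.36
ptr tip [ 478.2 -135.3   20. ] 100.2 209.27
clip tip [ 473.5 -141.2   20. ] 107.1 210.81
clip base [ 454.3 -151.8   20. ] 129.0 210.48
68 [165 165 158 148 154 161 158 156 157 157 158 161 165 167 166 162 154 133
 109  95  98 122 153 165 166 166]
72 [165 166 159 142 138 151 160 161 162 163 164 167 169 169 166 161 153 135
 111  95  95 109 138 160 166 166]
76 [112 119 121 121 134 153 164 168 168 168 167 168 168 168 164 159 152 133
 107  82  85 100 106 105 108 115]
80 [117 118 118 121 133 155 170 172 170 171 174 177 175 171 164 158 150 134
 108  83  89 110 116 116 116 116]
84 [118 118 118 117 126 154 170 174 173 171 169 168 165 163 160 156 147 128
  95  79  93 111 115 116 116 117]
88 [118 118 117 117 115 115 121 141 161 169 171 170 166 162 149 127 109 108
 111 114 116 117 117 116 116 115]
91 [116 116 115 115 116 116 117 117 115 119 139 152 138 105  88 103 114 117
 116 116 116 117 116 115 116 115]
93 [117 117 117 117 118 117 117 118 117 114 111 109 104  94  88 100 112 115
 115 117 117 116 116 116 116 116]
96 [119 119 119 118 119 118 118 118 119 119 118 117 112 100  95 107 114 114
 114 116 116 116 115 115 116 115]
99 [119 119 119 118 118 119 118 118 118 119 118 117 113 110 109  99  97 101
 108 111 112 109  96  83  79  76]
101 [120 119 119 118 118 117 118 117 117 116 115 115 127 159 168 150 115  84
  79  84  94  91  77  71  70  70]
104 [117 118 118 118 118 117 114 106 101 104 112 117 122 124 125 120 110  99
  86  78  73  70  71  70  70  71]
```

Emit:
step_arm([
  {"claw":40,"delta_pos":[38,-0.5,0],"turn":0},
  {"claw":40,"delta_pos":[37.6,-0.4,0],"turn":0},
  {"claw":40,"delta_pos":[0,0,30],"turn":0},
  {"claw":40,"delta_pos":[0,0,35],"turn":0},
  {"claw":40,"delta_pos":[0,0,30],"turn":0},
  {"claw":40,"delta_pos":[0,0,23],"turn":0},
  {"claw":40,"delta_pos":[0,0,0],"turn":0},
  {"claw":40,"delta_pos":[0,0,0],"turn":0},
])

```text
clock: 12.52
eef_pos: [485.8, -131.2, 59.9]
tcp_rot: [3.138, -0.003, -2.615]
contact_force: [-0.5, -0.2, -0.8]
opening: 0.466
grasp_force: 0.0
```

Emit:
step_arm([
  {"claw":0,"delta_pos":[0,0,0],"turn":0},
  {"claw":0,"delta_pos":[0,0,0],"turn":0},
  {"claw":0,"delta_pos":[0,0,0],"turn":0},
  {"claw":0,"delta_pos":[0,0,0],"turn":0},
  {"claw":0,"delta_pos":[0,0,0],"turn":0},
])

```text
clock: 12.93
eef_pos: [488.6, -131.7, 62.5]
tcp_rot: [-3.14, 0.001, -2.614]
contact_force: [-2.6, -1.5, 7.2]
opening: 0.179
grasp_force: 25.4
```

Emit:
step_arm([
  {"claw":0,"delta_pos":[0,-0.7,0],"turn":-0.012},
  {"claw":0,"delta_pos":[0,-0.7,0],"turn":-0.012},
  {"claw":0,"delta_pos":[0,0,0],"turn":0},
  {"claw":0,"delta_pos":[0,0,0],"turn":0},
  {"claw":0,"delta_pos":[0,0,0],"turn":0},
])

```text
clock: 13.35
eef_pos: [489.4, -132.9, 62.5]
tcp_rot: [-3.14, 0.001, -2.59]
contact_force: [-3.0, -1.2, 8.6]
opening: 0.181
grasp_force: 25.4
```

Emit:
step_arm([
  {"claw":30,"delta_pos":[0,0,0],"turn":0},
  {"claw":30,"delta_pos":[0,0,0],"turn":0},
  {"claw":30,"delta_pos":[0,0,0],"turn":0},
  {"claw":30,"delta_pos":[0,0,-25],"turn":0},
  {"claw":40,"delta_pos":[0,0,-30],"turn":0},
  {"claw":40,"delta_pos":[-25,0,-35],"turn":0},
  {"claw":40,"delta_pos":[-25,0,-30],"turn":0},
  {"claw":40,"delta_pos":[-25,0,0],"turn":0},
])

```text
clock: 14.02
eef_pos: [555.8, -93.8, 186.4]
tcp_rot: [-3.135, 0.007, -2.591]
contact_force: [1.1, -1.3, 0.6]
opening: 0.47
grasp_force: 0.0
```

Emit:
step_arm([
  {"claw":40,"delta_pos":[0,0,0],"turn":0},
  {"claw":40,"delta_pos":[0,0,0],"turn":0},
  {"claw":40,"delta_pos":[0,0,0],"turn":0},
])

```text
clock: 14.27
eef_pos: [550.7, -93.5, 179.2]
tcp_rot: [3.14, -0.002, -2.59]
contact_force: [-0.8, -0.5, 0.2]
opening: 0.466
grasp_force: 0.0
```

```bash
cat > chk.py <<'E'
from rig import *
from h import *
s=sense();print(s["clock"],s["eef_pos"],s["tcp_rot"])
f=grab_frame("wrist");pickle.dump(f,open("W4.pkl","wb"))
g=cv2.cvtColor(f["img"],cv2.COLOR_RGB2GRAY).astype(int)
C=np.array([565.9,-86.4])
q=proj(f,np.array([[478.,-136,20],[473.5,-141.2,20]]))
print(q)
u,v=np.round(q.mean(0)).astype(int)
for r in range(v-16,v+34,2): print(r,u-14,g[r,u-14:u+15])
E
python3 chk.py
```

```text
14.2667 [550.72819595 -93.54180827 179.18275065] [ 3.14039051e+00 -1.62158416e-03 -2.58984241e+00]
[[279.54825222 104.92143619]
 [277.32213553  97.46033361]]
85 264 [116 117 117 117 117 115 121 148 169 172 170 168 165 165 168 169 163 157
 151 140 116  86  88 108 115 116 116 115 115]
87 264 [117 117 118 117 116 115 117 143 166 171 171 169 167 166 166 166 161 155
 148 132 110  92 105 115 116 116 115 116 116]
89 264 [117 117 117 117 117 116 119 146 168 173 172 170 169 167 165 162 159 155
 148 132 101  82  93 111 115 116 115 116 115]
91 264 [117 117 117 118 117 116 115 121 140 160 170 171 169 168 166 162 159 151
 134 114  97  93 107 115 116 116 115 115 114]
93 264 [116 117 117 117 116 117 116 115 115 123 143 160 168 168 166 157 140 117
 108 112 114 113 116 116 115 115 114 114 114]
95 264 [116 116 116 116 116 116 115 115 115 115 115 122 142 156 144 116  95 105
 115 116 116 117 116 116 116 115 115 115 114]
97 264 [116 117 116 117 116 116 116 116 116 117 116 115 113 114 106  92  88 100
 112 115 115 115 116 114 116 115 116 115 115]
99 264 [118 118 118 117 118 117 117 117 118 118 118 118 117 
[... 1524 characters left out ...]
170 168 166 165 163
 161 158 153 140 110  89  97 110 113 113 113]
125 264 [116 115 114 120 146 172 183 185 182 178 176 173 172 170 168 167 164 162
 159 154 143 120  96 103 110 113 114 114 113]
127 264 [115 115 115 115 122 139 157 169 175 176 174 174 171 170 168 165 162 158
 148 132 110  86  74  84  99 111 114 113 112]
129 264 [114 114 115 117 125 148 167 166 159 152 153 157 159 159 154 152 154 151
 154 154 132  95  85 106 114 115 114 113 113]
131 264 [115 114 113 115 125 151 178 189 188 185 181 170 161 165 173 182 185 183
 182 174 141  95  81 100 112 115 114 114 115]
133 264 [104 100  89  96 115 149 179 190 192 192 192 192 191 192 192 191 190 188
 184 173 140  93  78  94 104 100  97 100 108]
```

```bash
python3 - <<'E'
from h import *
f=pickle.load(open("W4.pkl","rb"))
g=cv2.cvtColor(f["img"],cv2.COLOR_RGB2GRAY)
for C in((565.5,-86.4),(566.3,-86.2)):
  for n,p,z in(("post top",(276.6,119.5),86),("ptr tip",(276.7,105),20),("ptr tip",(276.7,105),16),("clip tip",(277,95.5),20),("clip tip",(277,95.5),15),("clip body",(277.1,87),20)):
    X=back(f,p,z);d=X[:2]-C;print(n,z,np.hypot(*d).round(1),(np.degrees(np.arctan2(d[1],d[0]))%360).round(2))
im=cv2.resize(f["img"][60:260,180:380,::-1],(600,600),interpolation=2)
cv2.imwrite("pics/w4.png",cv2.convertScaleAbs(im,alpha=1.4))
E
```

```text
post top 86 89.6 210.91
ptr tip 20 100.5 211.07
ptr tip 16 100.5 211.07
clip tip 20 108.8 210.95
clip tip 15 109.0 210.96
clip body 20 116.1 210.94
post top 86 90.4 210.75
ptr tip 20 101.2 210.93
ptr tip 16 101.3 210.94
clip tip 20 109.6 210.82
clip tip 15 109.8 210.83
clip body 20 116.9 210.82
```

View pics/w4.png

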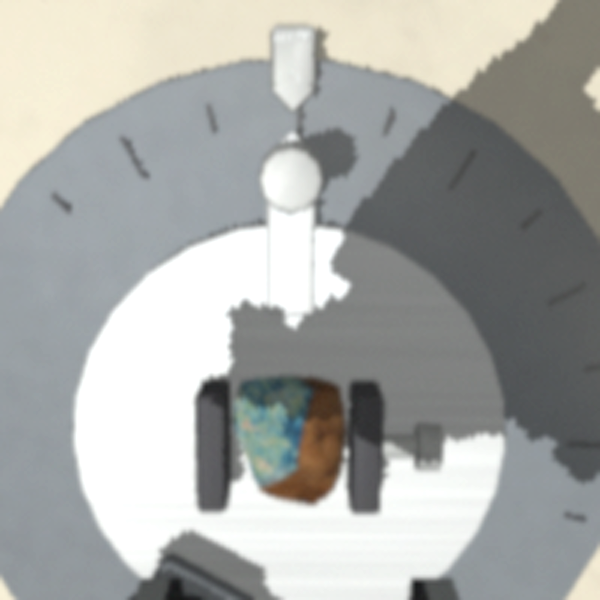

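The picture shows pointer tip (291,135) and clip tip (293,108) in line, within about 0.1° by calculation. Next I go back to the knob and tighten it.

Emit:
step_arm([
  {"claw":30,"delta_pos":[0,0,0],"turn":0.12},
  {"claw":30,"delta_pos":[0,0,0],"turn":0.12},
  {"claw":30,"delta_pos":[0,0,0],"turn":0.12},
  {"claw":30,"delta_pos":[0,0,0],"turn":0.12},
  {"claw":30,"delta_pos":[0,0,0],"turn":0.12},
  {"claw":30,"delta_pos":[0,0,0],"turn":0.12},
  {"claw":30,"delta_pos":[0,0,0],"turn":0.12},
  {"claw":30,"delta_pos":[0,0,0],"turn":0.12},
])

```text
clock: 14.98
eef_pos: [550.5, -94.2, 179.1]
tcp_rot: [-3.141, -0.002, 2.726]
contact_force: [-0.3, -0.2, -0.3]
opening: 0.349
grasp_force: 0.0
```

Emit:
step_arm([
  {"claw":30,"delta_pos":[0,0,0],"turn":0.12},
  {"claw":30,"delta_pos":[0,0,0],"turn":0.12},
  {"claw":30,"delta_pos":[0,0,0],"turn":0.12},
  {"claw":30,"delta_pos":[0,0,0],"turn":0.12},
  {"claw":30,"delta_pos":[0,0,0],"turn":0.12},
  {"claw":30,"delta_pos":[0,0,0],"turn":0.12},
  {"claw":30,"delta_pos":[0,0,0],"turn":0.12},
  {"claw":30,"delta_pos":[0,0,0],"turn":0.12},
])

```text
clock: 15.65
eef_pos: [550.5, -94.2, 179.1]
tcp_rot: [-3.14, -0.001, 1.766]
contact_force: [-0.2, 0.4, -0.9]
opening: 0.355
grasp_force: 0.0
```

Emit:
step_arm([
  {"claw":30,"delta_pos":[0,0,0],"turn":0.12},
  {"claw":30,"delta_pos":[0,0,0],"turn":0.12},
  {"claw":30,"delta_pos":[0,0,0],"turn":0.128},
])

```text
out of range: row 3 has 0.128, outside -0.125 to 0.125
```

Emit:
step_arm([
  {"claw":30,"delta_pos":[0,0,0],"turn":0.12},
  {"claw":30,"delta_pos":[0,0,0],"turn":0.12},
  {"claw":30,"delta_pos":[0,0,0],"turn":0.122},
  {"claw":30,"delta_pos":[7.2,26.5,0],"turn":0},
  {"claw":30,"delta_pos":[7.2,26.5,0],"turn":0},
  {"claw":30,"delta_pos":[7.2,26.5,0],"turn":0},
  {"claw":30,"delta_pos":[0,0,0],"turn":0},
  {"claw":30,"delta_pos":[0,0,0],"turn":0},
])

```text
clock: 16.32
eef_pos: [633.4, -85.4, 178.8]
tcp_rot: [-3.14, 0.0, 1.411]
contact_force: [-1.1, 0.2, -0.4]
opening: 0.352
grasp_force: 0.0
```

Emit:
step_arm([
  {"claw":30,"delta_pos":[-0.7,-0.8,25],"turn":0},
  {"claw":30,"delta_pos":[0,0,30],"turn":0},
  {"claw":30,"delta_pos":[0,0,20],"turn":0},
  {"claw":30,"delta_pos":[0,0,18],"turn":0},
  {"claw":30,"delta_pos":[0,0,18],"turn":0},
  {"claw":30,"delta_pos":[0,0,0],"turn":0},
  {"claw":30,"delta_pos":[0,0,0],"turn":0},
])

```text
clock: 16.9
eef_pos: [630.7, -86.0, 67.9]
tcp_rot: [-3.139, 0.0, 1.41]
contact_force: [-0.9, -1.2, -0.1]
opening: 0.355
grasp_force: 0.0
```

Emit:
step_arm([
  {"claw":0,"delta_pos":[0,0,0],"turn":0},
  {"claw":0,"delta_pos":[0,0,0],"turn":0},
  {"claw":0,"delta_pos":[0,0,0],"turn":0},
  {"claw":0,"delta_pos":[0,0,0],"turn":0},
  {"claw":0,"delta_pos":[0,0,0],"turn":0},
], force=60)

```text
clock: 17.32
eef_pos: [632.3, -86.0, 69.2]
tcp_rot: [-3.141, 0.001, 1.411]
contact_force: [-2.3, -3.9, 1.8]
opening: 0.142
grasp_force: 60.7
```

Turning clockwise (positive about the tool's z) by 1.4, then on to the stop.

Emit:
step_arm([
  {"claw":0,"delta_pos":[0,0,0],"turn":0.1},
  {"claw":0,"delta_pos":[0,0,0],"turn":0.1},
  {"claw":0,"delta_pos":[0,0,0],"turn":0.1},
  {"claw":0,"delta_pos":[0,0,0],"turn":0.1},
  {"claw":0,"delta_pos":[0,0,0],"turn":0.1},
  {"claw":0,"delta_pos":[0,0,0],"turn":0.1},
  {"claw":0,"delta_pos":[0,0,0],"turn":0.1},
  {"claw":0,"delta_pos":[0,0,0],"turn":0.1},
])

```text
clock: 17.98
eef_pos: [633.1, -86.3, 69.2]
tcp_rot: [3.14, 0.0, 0.606]
contact_force: [1.5, -6.8, -1.1]
opening: 0.14
grasp_force: 60.3
```

Emit:
step_arm([
  {"claw":0,"delta_pos":[0,0,0],"turn":0.1},
  {"claw":0,"delta_pos":[0,0,0],"turn":0.1},
  {"claw":0,"delta_pos":[0,0,0],"turn":0.1},
  {"claw":0,"delta_pos":[0,0,0],"turn":0.1},
  {"claw":0,"delta_pos":[0,0,0],"turn":0.1},
  {"claw":0,"delta_pos":[0,0,0],"turn":0.05},
  {"claw":0,"delta_pos":[0,0,0],"turn":0.04},
  {"claw":0,"delta_pos":[0,0,0],"turn":0},
])

```text
clock: 18.65
eef_pos: [633.3, -86.9, 69.2]
tcp_rot: [3.14, -0.001, 0.019]
contact_force: [1.5, -9.3, -1.5]
opening: 0.139
grasp_force: 60.2
```

```bash
python3 -c "
from rig import *
s=sense();print(s['clock'],s['tcp_rot'],s['contact_force'],s['wrist_torque'],s['joint_efforts'])"
```

```text
18.65 [ 3.13976286e+00 -1.08134483e-03  1.86004955e-02] [ 1.46969446 -9.30153159 -1.50888688] [-1.1715733  -0.10615884 -0.02497205] [  5.66138238 -68.49131584 -25.8716619    2.00072274   0.67377364
   0.75516393]
```

Emit:
step_arm([
  {"claw":0,"delta_pos":[0,0,0],"turn":0.02},
  {"claw":0,"delta_pos":[0,0,0],"turn":0.02},
  {"claw":0,"delta_pos":[0,0,0],"turn":0.02},
  {"claw":0,"delta_pos":[0,0,0],"turn":0},
])

```text
clock: 18.98
eef_pos: [633.3, -87.0, 69.2]
tcp_rot: [3.139, -0.001, -0.038]
contact_force: [0.9, -8.3, -1.9]
opening: 0.142
grasp_force: 66.6
```

```bash
python3 -c "
from rig import *
s=sense();print(s['clock'],s['tcp_rot'],s['contact_force'],s['wrist_torque'],s['joint_efforts'])"
```

```text
18.9833 [ 3.13922804e+00 -1.17325942e-03 -3.78367504e-02] [ 0.86891704 -8.31392514 -1.92084039] [-1.22970895 -0.16645558  1.23590391] [  4.14243758 -68.35387945 -25.87832093   2.75922775   0.68932336
   1.61942482]
```

Emit:
step_arm([
  {"claw":40,"delta_pos":[0,0,0],"turn":0},
  {"claw":40,"delta_pos":[0,0,0],"turn":0},
  {"claw":40,"delta_pos":[0,0,0],"turn":0},
  {"claw":40,"delta_pos":[0,0,-20],"turn":0},
  {"claw":40,"delta_pos":[0,0,-35],"turn":0},
  {"claw":40,"delta_pos":[0,0,-40],"turn":0},
  {"claw":40,"delta_pos":[-35,0,-40],"turn":0},
  {"claw":40,"delta_pos":[-35,0,-30],"turn":0},
])

```text
clock: 19.65
eef_pos: [575.1, -83.0, 224.9]
tcp_rot: [-3.141, -0.003, -0.039]
contact_force: [-0.6, 0.0, 1.5]
opening: 0.474
grasp_force: 0.0
```

Emit:
step_arm([
  {"claw":40,"delta_pos":[-35,0,0],"turn":0},
  {"claw":40,"delta_pos":[-25,0,0],"turn":0},
  {"claw":40,"delta_pos":[0,0,0],"turn":0},
  {"claw":40,"delta_pos":[0,0,0],"turn":0},
])

```text
clock: 19.98
eef_pos: [513.2, -80.6, 223.1]
tcp_rot: [-3.141, -0.001, -0.039]
contact_force: [0.5, -0.6, 0.0]
opening: 0.468
grasp_force: 0.0
```

```bash
python3 - <<'E'
from rig import *
from h import *
s=sense();print(s["clock"],s["eef_pos"],s["tcp_rot"])
f=grab_frame("wrist");g=cv2.cvtColor(f["img"],cv2.COLOR_RGB2GRAY).astype(np.float32)
C=np.array([565.9,-86.3])
# post top: bright blob near expected place, rendered in a rectified radial map at z=86; pointer/clip at z=20
def prof(r,z,a0=200,a1=222,n=89):
    a=np.radians(np.linspace(a0,a1,n));X=np.c_[C[0]+r*np.cos(a),C[1]+r*np.sin(a),0*a+z];u=np.float32(proj(f,X))
    return cv2.remap(g,u[:,:1],u[:,1:],1).ravel()
A=np.linspace(200,222,89)
for r,z in((84,86),(88,86),(92,86),(100,20),(101,20),(108,20),(110,20),(112,20),(116,20),(120,20)):
    v=prof(r,z);m=v>135;print(r,z,A[m].min() if m.any() else 0,A[m].max() if m.any() else 0,A[m].mean() if m.any() else 0,"peak",A[v.argmax()],v.max())
# knob bar: dark pixels at z=89 plane
xs,ys=np.meshgrid(np.arange(600,664,1.),np.arange(-120,-54,1.))
u=np.float32(proj(f,np.c_[xs.ravel(),ys.ravel(),0*xs.ravel()+89]));v=cv2.remap(g,u[:,:1],u[:,1:],1).reshape(xs.shape)
m=(v<25); p=np.c_[xs[m],ys[m]];l=cv2.fitLine(np.float32(p),2,0,.01,.01).ravel();print("bar",len(p),l,np.degrees(np.arctan2(l[1],l[0])))
E
```

```text
19.9833 [513.17466246 -80.60545573 223.10453698] [-3.14133509e+00 -9.60625078e-04 -3.94347744e-02]
84 86 209.25 213.25 211.25 peak 211.5 142.0
88 86 207.5 214.5 211.46052631578948 peak 213.5 139.13672
92 86 200.0 222.0 211.07083333333333 peak 202.5 156.46875
100 20 0 0 0 peak 217.5 103.950195
101 20 0 0 0 peak 217.25 103.546875
108 20 0 0 0 peak 209.75 113.015625
110 20 208.5 211.5 210.0 peak 210.25 141.86328
112 20 207.0 212.0 209.5 peak 210.0 139.67969
116 20 206.5 213.0 210.4375 peak 212.0 138.95312
120 20 200.0 222.0 211.7125 peak 201.75 151.16797
bar 2 [  1.    0.  648.5 -82. ] 0.0
```

Emit:
step_arm([
  {"claw":40,"delta_pos":[-35,19,0],"turn":0},
  {"claw":40,"delta_pos":[-35,19,0],"turn":0},
  {"claw":40,"delta_pos":[-35,19,22],"turn":0},
  {"claw":40,"delta_pos":[0,0,22],"turn":0},
  {"claw":40,"delta_pos":[0,0,0],"turn":0},
  {"claw":40,"delta_pos":[0,0,0],"turn":0},
])

```text
clock: 20.53
eef_pos: [410.5, -132.4, 180.1]
tcp_rot: [-3.141, 0.001, -0.04]
contact_force: [0.7, 0.4, 0.4]
opening: 0.467
grasp_force: 0.0
```

```bash
python3 - <<'E'
from rig import *
from h import *
s=sense();print(s["clock"],s["eef_pos"],s["tcp_rot"])
f=grab_frame("wrist");pickle.dump(f,open("W5.pkl","wb"))
C=np.array([565.9,-86.3]);A=np.linspace(203,219,33)
for n in("W4.pkl","W5.pkl"):
    f=pickle.load(open(n,"rb"));g=cv2.cvtColor(f["img"],cv2.COLOR_RGB2GRAY).astype(np.float32)
    print(n,-np.array(f["R"]).T@f["t"])
    for r,z in((78,86),(84,86),(90,86),(96,86),(99,18),(101,18),(109,20),(112,20),(116,20),(120,20)):
        a=np.radians(A);u=np.float32(proj(f,np.c_[C[0]+r*np.cos(a),C[1]+r*np.sin(a),0*a+z]))
        print(r,z,cv2.remap(g,u[:,:1],u[:,1:],1).ravel().astype(int))
E
```

```text
20.5333 [ 410.53922389 -132.38707964  180.09543795] [-3.14100039e+00  9.82667450e-04 -3.98251500e-02]
W4.pkl [ 481.8791427  -135.44682329  313.65942573]
78 86 [184 184 184 183 182 182 174 161 166 178 185 189 191 192 192 192 192 192
 192 192 192 191 186 177 170 177 182 182 181 180 182 184 186]
84 86 [113 113 114 114 111 100  81  89 116 133 141 149 156 159 163 166 168 169
 167 167 165 160 156 145 128 118 115 114 114 115 115 116 116]
90 86 [113 112 111 106  88  76  99 134 150 155 157 160 162 164 166 169 172 176
 179 182 185 187 188 186 176 148 121 115 116 116 116 115 116]
96 86 [ 70  70  70  70  70  69  69  69  72  78  91 119 138 147 153 158 161 159
 155 152 145 128 113 109 112 115 116 116 116 115 115 116 116]
99 18 [ 70  70  69  69  69  69  69  69  70  70  70  74  81  89  97 106 115 118
 115 119 113 110 112 115 116 117 117 117 117 117 117 117 117]
101 18 [ 70  70  70  70  70  73  71  74  75  79  87  92  88  99 127 154 162 153
 134 121 116 116 116 116 117 117 118 118 118 117 117 117 117]
109 20 [115 114 115 115 115 116 115 115 115 116 115 113 103  91 104 128 136 125
 115 114 116 116 115
[... 1233 characters left out ...]
59  60  60  60  61  61  63  66  69  71  80  91  90  87 102 136 148 141
 120 113 112 112 113 113 114 115 115 115 115 116 116 115 116]
109 20 [109 109 110 109 109 110 110 110 110 111 110 107  96  86  97 122 137 126
 113 110 111 112 112 112 112 112 113 113 113 113 113 113 113]
112 20 [108 108 108 108 109 109 110 109 103  96  99 108 121 143 155 159 162 162
 158 144 122 112 109 111 112 113 113 114 113 113 113 113 113]
116 20 [109 110 110 110 110 109 108  97  88  90 117 139 147 150 152 155 158 161
 163 164 162 150 127 113 112 113 114 114 114 114 114 114 115]
120 20 [109 110 110 111 110 110 110 101  87  89 117 140 151 155 157 157 158 160
 162 164 162 145 121 112 112 113 113 113 113 114 114 114 115]
```

```bash
python3 -c "
from rig import *
print(sign_off())"
```

```text
the job is handed in; nothing more can be done
None
```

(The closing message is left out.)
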